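# Set the flip stop and seat the mould at the skewering station

### The job

Fold the hinged steel stop on the skewering station's fence fully down across the white board. Then slide the wooden mould, keeping it flat on the board, square against the fence and along it until it meets the stop, and hold it there with a steady push of about a kilo (10 N) for a second. Be gentle: no more than 2 kilos (20 N) of mould against stop, and never more than 3 kilos (30 N) of push on either. Leave the mould touching both fence and stop, let go, and do not disturb the other things.

Things in the scene. Friction and masses are not known exactly. Their poses are not given: they have to be found in the camera images.
- station: Skewering station: white board 200 (x) x 500 (y) mm, 12 mm thick, flat on the table; aluminium fence 14 mm thick, 30 mm high above the board, along its far long side. Origin: on the table, amid the length in y, 50 mm to -x of the fence's inner face; board from x -120 to +80 mm. x points across the board to the fence, y along the fence, z up. Shifts and turns between starts
- corner (a point): Fixed point on the stop carriage clamped on the fence (its place along the fence varies): on the board's top (12 mm above the table), in the fence's inner face (local x=0). Axes as the station's: the mould lies on the -x, -y side and comes along +y. The folded-down flag's contact face stands at local y=0 give or take 12 mm (a stiff fine adjuster, left alone): to be found by feel. Seated mould: centre at local x -38, z 20 mm
- hinge (a point): Fixed point of the flag's hinge line, at local (7, 0, 42) mm from the corner, axes alike; the line runs along y and the 40 mm wide flag spans y 0 to 40 mm, all shifted up to 12 mm either way by its fine adjuster. Behind the flag it is clear; behind the fence at y -110 to -10 mm lies a low steel guide block with three tubes, reaching 70 mm behind the hinge, its top below the fence's
- flag (a joint): Angle of the hinged metal stop flag, rad: 0 upright, positive folds towards -x and down; 1.571 fully down (end of travel), level across the board; lowest -0.35. Starts near upright, stays where left (friction 0.14 N m). Bar 100 mm long, 40 mm wide, flat back 8 mm behind the hinge line (50 mm above the board when down); a block on its other side fills 16 to 42 mm above the board when down
- mould_center (a point): Centre, half-way up, of the loose wooden mould: rectangular block 76 (its x) x 120 (its y) x 40 mm high, six round hollows in its top, lying flat on the board between the stop and its -y end, not yet at the fence. 0.25 to 0.5 kg. Its yaw starts within 0.25 rad of the station's
- jar_mid (a point): Bystander: closed amber jar, 60 mm across, 85 mm high, behind the fence; point on its axis half-way up
- bowl_mid (a point): Bystander: white bowl, 110 mm across, 50 mm high, behind the fence; half-way up
- skewers_mid (a point): Bystander: terracotta cup with bamboo skewers, 68 mm across, 200 mm high with the skewers, left of the station; half-way up the cup
- spoon_mid (a point): Bystander: steel spoon 150 mm long lying on the white board's near left part, along its edge; its middle
- pot_lid_mid (a point): Bystander: blue ceramic pot lid, 150 mm across, 48 mm high, left of the station; middle
- dish_mid (a point): Bystander: small white dish, 80 mm across, 30 mm high, behind the fence on the right; half-way up

How it is judged (in metres and radians):
On the way, in this order (a step that is already met when the one before it is completed fails the run):
1. the stop is folded fully down (value of joint flag above 1.5 rad), for 0.2 s.
2. the mould is held against the folded-down stop with 5 N or more for half a second, within 3 mm of the fence (value of joint flag above 1.5 rad and contact force between mould and flag above 5 N and x of mould_center in the frame of corner above -0.041 m), for 0.5 s.
At the end, for the whole second after the job is handed in: The flag is fully down (over 1.5 rad); the mould lies flat on the board, at rest, its far side within 2.5 mm of the fence, its end within 2.5 mm of touching the flag (wherever the flag's adjuster has set it), and square to the fence within 0.035 rad (2 degrees) (value of joint flag above 1.5 rad and x of mould_center in the frame of corner between -0.0405 and -0.0355 m and y of mould_center in the frame of flag between -0.0625 and -0.0575 m and angle between the y axis of mould_center and the y axis of corner, either way round below 0.035 rad and angle between mould_center's own z axis and vertical below 0.03 rad and linear speed of mould below 0.01 m/s).
It fails at once if more than 30 N on the stop flag (contact force between flag and anything else above 30 N).
It fails at once if more than 20 N between the mould and the stop flag (contact force between mould and flag above 20 N).
It fails at once if more than 30 N on the mould from the fingers (contact force between mould and the fingers above 30 N).
It fails at once if the mould lifted more than 15 mm or tipped (height (world z) of mould_center above 0.047 m or angle between mould_center's own z axis and vertical above 0.2 rad).
It fails at once if a bystander pushed 30 mm or more (distance of any of jar_mid, bowl_mid, skewers_mid, spoon_mid, pot_lid_mid, dish_mid from where it was at the start of the episode above 0.03 m).
It also fails if it takes over 72 s, if anything falls off the work surface, if the arm or the gripper's body presses on something with over 40 N, if the wrist force passes 120 N, or if a joint passes its speed limit or range.

### The arm

A 6-joint arm with a two-finger parallel gripper is mounted at the origin on the work surface. World frame = base frame: x ahead of the robot, y to its left, z up, the work surface at z = 0. Lengths are in mm, angles in rad, forces in N, time in s.
With the tool pointing down it reaches from about 350 to 975 mm from the base axis. Payload 7.1 kg.
Tool frame: the origin (TCP) lies on the mounting face of the last link; the fingertips stand 182 mm ahead of it and the grasp point (between the pads) lies 163 mm ahead of it (ctrl.tcp_to_tips is the distance from the TCP to the fingertips, in mm); z points along the fingers, y is the direction in which the jaws open and shut (so a half turn about z gives the same grasp; the last joint's range is limited). The gripper opens to 88 mm and grips with 3 to 60 N. Pads are 20 mm wide; open, the fingers measure 115 mm over their backs; the gripper's body (75 mm by 178 mm) begins 61 mm behind the grasp point.
Start: joints at [-1.302, 0.423, 1.63, -0, 1.089, -0.019], TCP at [177.421, -599.273, 404.675] pointing down, gripper open.
Joint ranges: [-3, 3], [-0.9, 2.11], [0.09, 2.58], [-1.31, 4.45], [0.11, 2.69], [-2.54, 2.54]. Speed limits (rad/s): [2.39, 2.39, 3.01, 3.14, 3.14, 3.14].

### API

Orientations are given as a rotation vector (axis times angle).
In Python, from workcell import ctrl gives the robot as it stands. The module is installed in compiled form; this text tells all that it offers.
- The arm moves only by the tool send_rows, never from a script. Its argument "commands" is a list of rows, each an object with "translation": the shift along the world's x, y, z normalised to -1 to 1, where 1 is 0.1 m, a list of three; "twist": the turn, a rotation vector about the world's x, y, z normalised to -1 to 1, where 1 is 0.5 rad, a list of three. A call has exactly 10 rows; each row is the pose to reach, as a shift and turn from the pose commanded when the call began; what a row does not reach only later rows make up. A row lasts 1/10 s, in which the tool goes at most 50 mm and 8.59 degrees, less where a joint would pass 70% of its speed; a pose out of reach is approached as far as the arm can. A call with a number of a shift or a turn outside -1 to 1 is refused whole. A call with a gripper value outside its range is refused whole. "grip" is the closure, from -1 (fully open) to 1 (shut), set as the call begins (left out, the last holds). The fingers move at their own pace and stop on an object; the grip force is fixed at half the most. Time passes only in rows, so rows that repeat a pose let the fingers close, or fill a call up. It gives the time, the measured TCP pose, the force and the opening at its end, in the units of the state.
- ctrl.get_obs(): the state, without advancing time (a new reading comes with each control period).
- ctrl.get_image(name): name is "side" or "top"; returns a dict with "img" (420x560x3 uint8, red, green, blue), "intrinsics" (3x3 intrinsics, pixels), "cam_to_world" (4x4, takes a point from camera to world coordinates). Camera axes: x right, y down, z forward; pixel columns grow to the right and rows downward; lengths in mm; the calibration is good to about 2 mm. A picture is of the moment at which its call begins. There is no depth.
- ctrl.close_job(): hands the job in, once; it reports no verdict.
The state is a dict: "t": time; "qpos": joint angles; "qvel": joint speeds; "joint_torque": joint torques, N m; "ee_pos": TCP position; "orientation": TCP orientation; "ft_force": force on the tool from outside, world axes, zero at the start; "moment": the same for the moment, N m; "width": finger opening in mm.
Only numpy, scipy, OpenCV 4.12 (cv2) and the standard library are available. Lean on these libraries where they do the work, as an engineer would, in place of code of your own. Each camera call takes 0.05 s, during which the arm holds its last target. There are 200 camera calls.

## Working session

There is one attempt and no reset: what is moved stays moved. The work goes in short steps, Python scripts to look and compute and a tool call to move; the robot and the scene stay as the last step left them, time stands still between calls to the robot, and variables do not carry over. Pictures are saved under pics/ and viewed, about 8 in all and at most 12, crops included, and the job is handed in when it is done.

Besides the shell and the picture viewer there is one more tool, called after "Emit:" by a JSON object that holds its "fn" and its "kwargs". send_rows: Moves the arm, as the interface text tells. Its arguments: {"type":"object","properties":{"commands":{"type":"array","items":{"type":"object","properties":{"translation":{"type":"array","items":{"type":"number"}},"twist":{"type":"array","items":{"type":"number"}}}}},"grip":{"type":"number"}},"required":["commands"]}

```bash
mkdir -p pics; cat > h.py <<'E'
from workcell import ctrl
import numpy as np, cv2
def snap(n,f=None):
    d=ctrl.get_image(n)
    if f: cv2.imwrite('pics/'+f,d['img'][:,:,::-1])
    return d
def ray(d,u,v,z):
    K=np.array(d['intrinsics']);T=np.array(d['cam_to_world'])
    r=T[:3,:3]@np.linalg.solve(K,[u,v,1.]);o=T[:3,3]
    return o+r*(z-o[2])/r[2]
def proj(d,p):
    K=np.array(d['intrinsics']);T=np.array(d['cam_to_world'])
    c=T[:3,:3].T@(np.asarray(p,float)-T[:3,3]);q=K@c
    return q[:2]/q[2]
E
python3 - <<'E'
from h import *
import pickle
D={n:snap(n,n+'0.png') for n in('top','side')}
pickle.dump(D,open('d0.pkl','wb'))
for n in D: print(n,np.round(D[n]['cam_to_world'],2).tolist(),D[n]['intrinsics'])
o=ctrl.get_obs();print(o)
E
```

```text
top [[0.0, -0.99, 0.12, 513.95], [-1.0, -0.0, 0.01, 68.9], [-0.01, -0.12, -0.99, 973.27], [0.0, 0.0, 0.0, 1.0]] [[435.6102942    0.         284.8405697 ]
 [  0.         435.6102942  208.58490904]
 [  0.           0.           1.        ]]
side [[-0.81, -0.37, 0.45, 135.24], [-0.58, 0.54, -0.61, 697.47], [-0.02, -0.76, -0.65, 729.71], [0.0, 0.0, 0.0, 1.0]] [[408.48741341   0.         282.08742054]
 [  0.         408.48741341 213.27392564]
 [  0.           0.           1.        ]]
{'t': 0.1, 'qpos': array([-1.30198913e+00,  4.23760441e-01,  1.63059650e+00,  1.32822364e-06,
        1.08857907e+00, -1.89865359e-02]), 'qvel': array([-0.00010025, -0.00217009, -0.00197615,  0.00215699, -0.0016599 ,
        0.00056158]), 'joint_torque': array([-6.05052210e-04, -5.45616281e+01, -2.74325198e+01,  6.44912012e-02,
        1.87614129e-02, -6.69795099e-06]), 'ee_pos': array([ 177.36616935, -599.04932771,  403.988452  ]), 'orientation': array([-3.10780421e+00, -4.50314725e-01,  2.60949532e-04]), 'ft_force': array([ 0.64603398, -0.28861007, -0.05812967]), 'moment': array([ 0.0089745 , -0.04728269,  0.0103426 ]), 'width': 87.96377589297357}
```

View pics/top0.png

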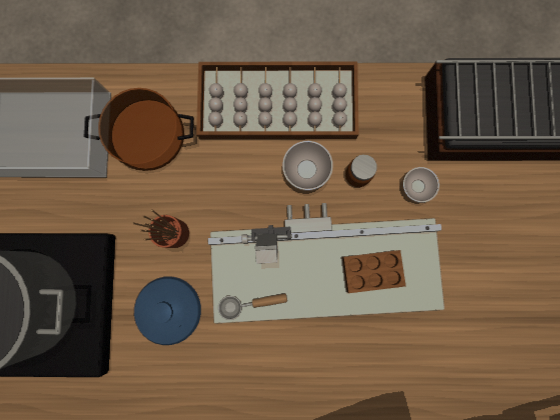

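View pics/side0.png

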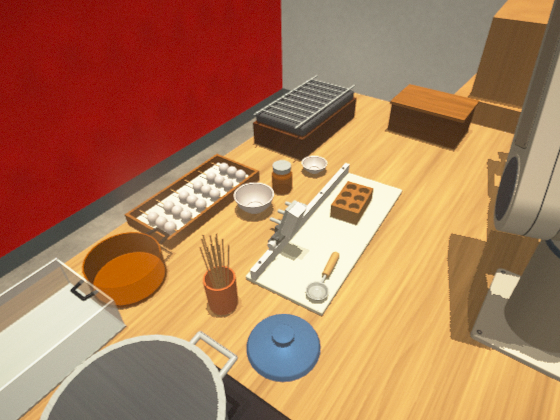

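The top view shows the board at (212–442, 220–322), the fence along its upper edge, the stop carriage near (265,240), and the mould at (374,271). The spoon is at (250,303). In the side view the carriage is at about (287,225) and the mould at (352,202). I'll enlarge the stop area.

```bash
python3 - <<'E'
from h import *
a=cv2.imread('pics/top0.png')[190:330,200:450];b=cv2.imread('pics/side0.png')[190:270,240:330]
a=cv2.resize(a,None,fx=3.2,fy=3.2,interpolation=cv2.INTER_CUBIC)[:, :800]
cv2.imwrite('pics/c1.png',a)
b=cv2.resize(b,None,fx=6,fy=6,interpolation=cv2.INTER_CUBIC);cv2.imwrite('pics/c2.png',b)
E
```

```text
(no output)
```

View pics/c1.png

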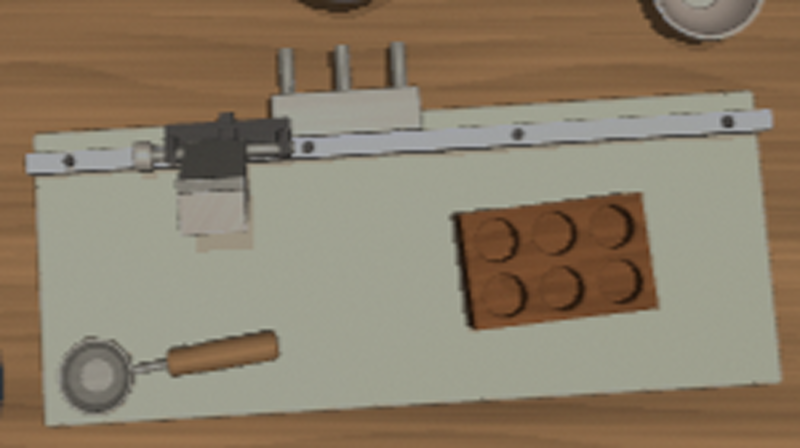

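View pics/c2.png

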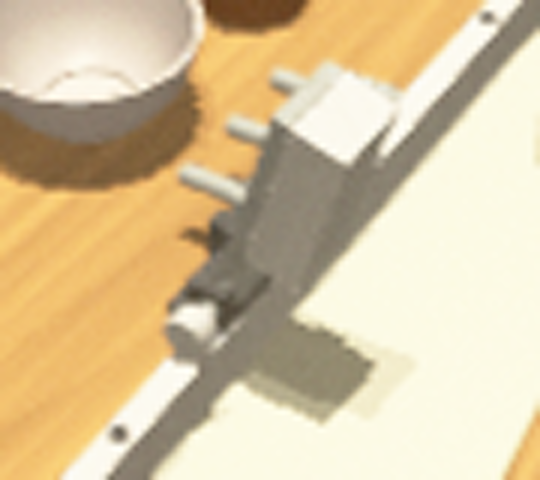

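The crops show the flag upright, with its top face at about (177–245, 180–235) in c1. The hinge carriage is at (165–290, 120–180), and the mould is yawed relative to the fence.

```bash
cat >> h.py <<'E'
def full(u,v): return u/3.2+200-.5+.5/3.2, v/3.2+190-.5+.5/3.2
E
python3 - <<'E'
from h import *
import pickle
D=pickle.load(open('d0.pkl','rb'));d=D['top']
R=lambda p,z: ray(d,*full(*p),z)[:2]
fl,fr=R((28,173),42),R((772,130),42)
print('fence',fl,fr,np.linalg.norm(fl-fr))
bn=[R(p,12) for p in((45,425),(780,382),(752,92),(35,135))];print('board',np.round(bn,1))
yb=bn[0]-bn[1];yf=fl-fr;
ang=lambda v: np.arctan2(-v[0],v[1])
print('yaw',ang(yb),ang(yf),np.linalg.norm(yb))
th=(ang(yb)+ang(yf))/2; X=np.array([np.cos(th),np.sin(th)]);Y=np.array([-np.sin(th),np.cos(th)])
# board near edge at x=-120, fence face at 50
print('width to fence',[(f-bn[0])@X for f in(fl,fr)])
m=[R(p,52) for p in((455,213),(640,193),(658,307),(473,328))]
print('mould',np.round(m,1),np.mean(m,0),[np.linalg.norm(m[i]-m[i-1]) for i in range(4)],'yaw',ang(m[0]-m[1]),ang(m[3]-m[2]))
for p in((177,192),(245,192),(178,232),(245,235)):
    q=R(p,154);print('flag top',q,(q-fl)@X,(q-fl)@Y,(q-R((455,213),52))@Y)
for p in((165,125),(290,120),(275,95),(420,88)): q=R(p,42);print(p,q,(q-fl)@X,(q-fl)@Y)
# side check
for z,ps in((154,[(275,120),(345,163),(400,97),(330,62)]),):
    for u,v in ps:
        q=ray(D['side'],u/6+240-.4,v/6+190-.4,z)[:2];print('side',q,(q-fl)@X,(q-fl)@Y)
print('X',X,'Y',Y,'th',th)
c=np.mean(m,0);print('mould local x from fence',(c-fl)@X,'y',(c-fl)@Y)
E
```

```text
fence [547.0119384  243.37820013] [ 577.57053444 -252.45659394] 496.7755738769025
board [[ 378.5  233.3]
 [ 409.8 -261.9]
 [ 605.8 -250. ]
 [ 574.3  244.8]]
yaw 0.06313615554197885 0.06155274659455571 496.13014533221843
width to fence [np.float64(168.83429035704893), np.float64(168.44099095386636)]
mould [[ 521.6  -39.9]
 [ 535.2 -161.2]
 [ 461.5 -171. ]
 [ 447.4  -50.8]] [ 491.40999851 -105.70321193] [np.float64(75.02761474777189), np.float64(122.10083399306006), np.float64(74.37127857984633), np.float64(121.01994042463075)] yaw 0.11140161027407486 0.11658547729434433
flag top [532.2866993  134.64742339] -21.471001235975233 -107.60209376319126 173.52172801804386
flag top [532.45338533  94.80111034] -23.78722659723805 -147.38137918119156 133.74244260004355
flag top [509.03311561 133.77364399] -44.73384820264527 -107.02538265607969 174.09843912515544
flag top [507.47284558  94.63231605] -48.72975107509813 -145.9934561942435 135.13036558699162
(165, 125) [579.44106147 152.23451335] 26.687497419765226 -92.98708052512556
(290, 120) [583.09495364  68.54031988] 25.119801815659557 -176.74632645638144
(275, 95) [599.85855109  78.65106285] 42.48077164208833 -167.69966687647667
(420, 88) [604.89610017 -18.52925475] 41.45380435351317 -265.0050437425677
side [536.5395689  138.39047996] -16.99318638521856 -104.13128024457988
side [502.01084226 143.87428084] -51.11316797596024 -96.50685294782119
side [506.00682688 101.47703669] -49.76646764639202 -139.07069444876723
side [539.02145894  98.88362324] -16.97755616549659 -143.7160154568857
X [0.99805721 0.06230407] Y [-0.06230407  0.99805721] th 0.062344451068267276
mould local x from fence -77.24311060317626 y -344.9389943592284
```

Emit:
{"fn": "send_rows", "kwargs": {"commands": [{"translation": [0.05,0.1,0],"twist": [0,0,-0.05]},{"translation": [0.11,0.2,0],"twist": [0,0,-0.1]},{"translation": [0.17,0.3,0],"twist": [0,0,-0.15]},{"translation": [0.23,0.4,0],"twist": [0,0,-0.2]},{"translation": [0.28,0.5,0],"twist": [0,0,-0.25]},{"translation": [0.34,0.6,0],"twist": [0,0,-0.3]},{"translation": [0.4,0.7,0],"twist": [0,0,-0.35]},{"translation": [0.46,0.8,0],"twist": [0,0,-0.4]},{"translation": [0.52,0.9,0],"twist": [0,0,-0.43]},{"translation": [0.57,1,0],"twist": [0,0,-0.45]}], "grip": 1}}

```text
t: 1.1
ee_pos: [234.6, -498.7, 404.3]
orientation: [-3.139, -0.098, 0.0]
ft_force: [-0.7, 0.2, 0.6]
width: 11.4
```

Emit:
{"fn": "send_rows", "kwargs": {"commands": [{"translation": [0.05,0.1,0],"twist": [0,0,0]},{"translation": [0.11,0.2,0],"twist": [0,0,0]},{"translation": [0.17,0.3,0],"twist": [0,0,0]},{"translation": [0.23,0.4,0],"twist": [0,0,0]},{"translation": [0.28,0.5,0],"twist": [0,0,0]},{"translation": [0.34,0.6,0],"twist": [0,0,0]},{"translation": [0.4,0.7,0],"twist": [0,0,0]},{"translation": [0.46,0.8,0],"twist": [0,0,0]},{"translation": [0.52,0.9,0],"twist": [0,0,0]},{"translation": [0.57,1,0],"twist": [0,0,0]}]}}

```text
t: 2.1
ee_pos: [292.0, -398.4, 404.7]
orientation: [3.14, 0.099, 0.0]
ft_force: [0.7, -0.5, 0.4]
width: 0.7
```

Emit:
{"fn": "send_rows", "kwargs": {"commands": [{"translation": [0.05,0.1,0],"twist": [0,0,0]},{"translation": [0.11,0.2,0],"twist": [0,0,0]},{"translation": [0.17,0.3,0],"twist": [0,0,0]},{"translation": [0.23,0.4,0],"twist": [0,0,0]},{"translation": [0.28,0.5,0],"twist": [0,0,0]},{"translation": [0.34,0.6,0],"twist": [0,0,0]},{"translation": [0.4,0.7,0],"twist": [0,0,0]},{"translation": [0.46,0.8,0],"twist": [0,0,0]},{"translation": [0.52,0.9,0],"twist": [0,0,0]},{"translation": [0.57,1,0],"twist": [0,0,0]}]}}

```text
t: 3.1
ee_pos: [348.9, -298.4, 404.7]
orientation: [3.14, 0.099, 0.0]
ft_force: [0.1, -1.0, 0.5]
width: 0.6
```

Emit:
{"fn": "send_rows", "kwargs": {"commands": [{"translation": [0.05,0.1,0],"twist": [0,0,0]},{"translation": [0.11,0.2,0],"twist": [0,0,0]},{"translation": [0.17,0.3,0],"twist": [0,0,0]},{"translation": [0.23,0.4,0],"twist": [0,0,0]},{"translation": [0.28,0.5,0],"twist": [0,0,0]},{"translation": [0.34,0.6,0],"twist": [0,0,0]},{"translation": [0.4,0.7,0],"twist": [0,0,0]},{"translation": [0.46,0.8,0],"twist": [0,0,0]},{"translation": [0.52,0.9,0],"twist": [0,0,0]},{"translation": [0.57,1,0],"twist": [0,0,0]}]}}

```text
t: 4.1
ee_pos: [406.0, -198.4, 404.7]
orientation: [3.14, 0.099, 0.0]
ft_force: [0.5, 0.2, -0.1]
width: 0.3
```

Emit:
{"fn": "send_rows", "kwargs": {"commands": [{"translation": [0.05,0.1,0],"twist": [0,0,0]},{"translation": [0.11,0.2,0],"twist": [0,0,0]},{"translation": [0.17,0.3,0],"twist": [0,0,0]},{"translation": [0.23,0.4,0],"twist": [0,0,0]},{"translation": [0.28,0.5,0],"twist": [0,0,0]},{"translation": [0.34,0.6,0],"twist": [0,0,0]},{"translation": [0.4,0.7,0],"twist": [0,0,0]},{"translation": [0.46,0.8,0],"twist": [0,0,0]},{"translation": [0.52,0.9,0],"twist": [0,0,0]},{"translation": [0.57,1,0],"twist": [0,0,0]}]}}

```text
t: 5.1
ee_pos: [463.0, -98.4, 404.7]
orientation: [-3.14, -0.099, -0.0]
ft_force: [-1.1, -0.8, -0.8]
width: 0.6
```

Emit:
{"fn": "send_rows", "kwargs": {"commands": [{"translation": [0.05,0.1,0],"twist": [0,0,0]},{"translation": [0.11,0.2,0],"twist": [0,0,0]},{"translation": [0.17,0.3,0],"twist": [0,0,0]},{"translation": [0.23,0.4,0],"twist": [0,0,0]},{"translation": [0.28,0.5,0],"twist": [0,0,0]},{"translation": [0.34,0.6,0],"twist": [0,0,0]},{"translation": [0.4,0.7,0],"twist": [0,0,0]},{"translation": [0.46,0.8,0],"twist": [0,0,0]},{"translation": [0.52,0.9,0],"twist": [0,0,0]},{"translation": [0.57,1,0],"twist": [0,0,0]}]}}

```text
t: 6.1
ee_pos: [520.0, 1.6, 404.7]
orientation: [-3.14, -0.099, -0.0]
ft_force: [0.1, -0.5, -1.0]
width: 0.2
```

Emit:
{"fn": "send_rows", "kwargs": {"commands": [{"translation": [0.05,0.1,0],"twist": [0,0,0]},{"translation": [0.11,0.2,0],"twist": [0,0,0]},{"translation": [0.17,0.3,0],"twist": [0,0,0]},{"translation": [0.23,0.4,0],"twist": [0,0,0]},{"translation": [0.28,0.5,0],"twist": [0,0,0]},{"translation": [0.34,0.6,0],"twist": [0,0,0]},{"translation": [0.4,0.7,0],"twist": [0,0,0]},{"translation": [0.46,0.8,0],"twist": [0,0,0]},{"translation": [0.52,0.9,0],"twist": [0,0,0]},{"translation": [0.57,1,0],"twist": [0,0,0]}]}}

```text
t: 7.1
ee_pos: [577.0, 101.5, 404.7]
orientation: [3.14, 0.099, 0.0]
ft_force: [-0.2, 0.8, -0.2]
width: 0.2
```

Emit:
{"fn": "send_rows", "kwargs": {"commands": [{"translation": [0.03,0.04,-0.05],"twist": [0,0,0]},{"translation": [0.06,0.08,-0.15],"twist": [0,0,0]},{"translation": [0.09,0.12,-0.25],"twist": [0,0,0]},{"translation": [0.13,0.16,-0.38],"twist": [0,0,0]},{"translation": [0.13,0.19,-0.5],"twist": [0,0,0]},{"translation": [0.13,0.19,-0.63],"twist": [0,0,0]},{"translation": [0.13,0.19,-0.76],"twist": [0,0,0]},{"translation": [0.13,0.19,-0.88],"twist": [0,0,0]},{"translation": [0.13,0.19,-0.96],"twist": [0,0,0]},{"translation": [0.13,0.19,-1.0],"twist": [0,0,0]}]}}

```text
t: 8.1
ee_pos: [589.2, 119.6, 303.6]
orientation: [3.14, 0.098, -0.002]
ft_force: [-0.3, 0.8, 0.2]
width: 0.5
```

Emit:
{"fn": "send_rows", "kwargs": {"commands": [{"translation": [-0.09,-0.006,0],"twist": [0,0,0]},{"translation": [-0.18,-0.011,0],"twist": [0,0,0]},{"translation": [-0.27,-0.017,0],"twist": [0,0,0]},{"translation": [-0.34,-0.021,0],"twist": [0,0,0]},{"translation": [-0.39,-0.024,0],"twist": [0,0,0]},{"translation": [-0.423,-0.026,-0.015],"twist": [0,0,0]},{"translation": [-0.47,-0.029,-0.034],"twist": [0,0,0]},{"translation": [-0.515,-0.032,-0.056],"twist": [0,0,0]},{"translation": [-0.575,-0.036,-0.092],"twist": [0,0,0]},{"translation": [-0.633,-0.039,-0.137],"twist": [0,0,0]}]}}

```text
t: 9.1
ee_pos: [525.6, 115.8, 290.6]
orientation: [-3.14, -0.099, 0.0]
ft_force: [1.1, 0.9, 1.4]
width: 0.2
```

Emit:
{"fn": "send_rows", "kwargs": {"commands": [{"translation": [-0.03,-0.002,-0.027],"twist": [0,0,0]},{"translation": [-0.055,-0.004,-0.05],"twist": [0,0,0]},{"translation": [-0.08,-0.005,-0.075],"twist": [0,0,0]},{"translation": [-0.1,-0.006,-0.1],"twist": [0,0,0]},{"translation": [-0.125,-0.008,-0.135],"twist": [0,0,0]},{"translation": [-0.15,-0.01,-0.175],"twist": [0,0,0]},{"translation": [-0.178,-0.011,-0.218],"twist": [0,0,0]},{"translation": [-0.205,-0.013,-0.275],"twist": [0,0,0]},{"translation": [-0.23,-0.014,-0.335],"twist": [0,0,0]},{"translation": [-0.24,-0.015,-0.385],"twist": [0,0,0]}]}}

```text
t: 10.1
ee_pos: [501.7, 114.3, 251.8]
orientation: [3.14, 0.099, -0.001]
ft_force: [-0.7, 0.7, 0.8]
width: 0.3
```

Emit:
{"fn": "send_rows", "kwargs": {"commands": [{"translation": [0,0,-0.01],"twist": [0,0,0]},{"translation": [0,0,-0.02],"twist": [0,0,0]},{"translation": [0,0,-0.03],"twist": [0,0,0]},{"translation": [0,0,-0.04],"twist": [0,0,0]},{"translation": [0,0,-0.05],"twist": [0,0,0]},{"translation": [0,0,-0.055],"twist": [0,0,0]},{"translation": [0,0,-0.06],"twist": [0,0,0]},{"translation": [0,0,-0.06],"twist": [0,0,0]},{"translation": [0,0,-0.06],"twist": [0,0,0]},{"translation": [0,0,-0.06],"twist": [0,0,0]}]}}

```text
t: 11.1
ee_pos: [502.2, 114.3, 246.5]
orientation: [-3.14, -0.099, -0.001]
ft_force: [-0.9, -0.5, -0.1]
width: 0.7
```

Emit:
{"fn": "send_rows", "kwargs": {"commands": [{"translation": [0,0,-0.003],"twist": [0,0,0]},{"translation": [0,0,-0.006],"twist": [0,0,0]},{"translation": [0,0,-0.009],"twist": [0,0,0]},{"translation": [0,0,-0.012],"twist": [0,0,0]},{"translation": [0,0,-0.015],"twist": [0,0,0]},{"translation": [0,0,-0.018],"twist": [0,0,0]},{"translation": [0,0,-0.02],"twist": [0,0,0]},{"translation": [0,0,-0.02],"twist": [0,0,0]},{"translation": [0,0,-0.02],"twist": [0,0,0]},{"translation": [0,0,-0.02],"twist": [0,0,0]}]}}

```text
t: 12.1
ee_pos: [502.2, 114.3, 244.5]
orientation: [-3.14, -0.099, -0.0]
ft_force: [-0.2, 0.3, 0.3]
width: 0.5
```

```bash
python3 - <<'E'
from h import *
print(ctrl.tcp_to_tips)
s=snap('side');o=ctrl.get_obs();print(o['ft_force'],o['ee_pos'])
cv2.imwrite('pics/s2.png',cv2.resize(s['img'][170:290,220:380,::-1],None,fx=5,fy=5,interpolation=cv2.INTER_CUBIC))
E
```

```text
182.0
[-1.25819088  0.57050342 -0.01884914] [502.17114692 114.32018069 244.4565377 ]
```

View pics/s2.png

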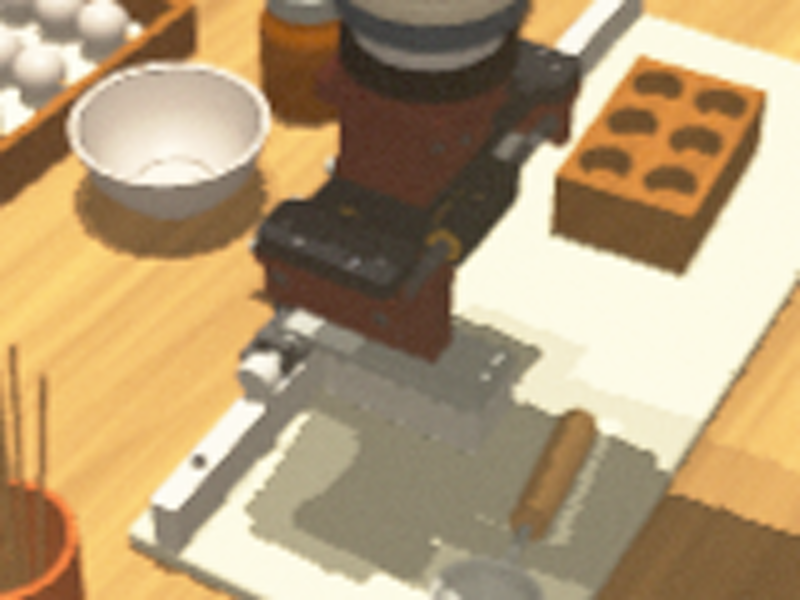

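In s2 the flag lies across the board, roughly level, under the gripper. I'll press gently to confirm it's at the end of its travel.

Emit:
{"fn": "send_rows", "kwargs": {"commands": [{"translation": [0,0,-0.001],"twist": [0,0,0]},{"translation": [0,0,-0.002],"twist": [0,0,0]},{"translation": [0,0,-0.003],"twist": [0,0,0]},{"translation": [0,0,-0.004],"twist": [0,0,0]},{"translation": [0,0,-0.005],"twist": [0,0,0]},{"translation": [0,0,-0.006],"twist": [0,0,0]},{"translation": [0,0,-0.007],"twist": [0,0,0]},{"translation": [0,0,-0.008],"twist": [0,0,0]},{"translation": [0,0,-0.008],"twist": [0,0,0]},{"translation": [0,0,-0.008],"twist": [0,0,0]}]}}

```text
t: 13.15
ee_pos: [502.2, 114.3, 243.8]
orientation: [-3.14, -0.099, -0.0]
ft_force: [-1.3, 0.6, 4.9]
width: 0.2
```

Emit:
{"fn": "send_rows", "kwargs": {"commands": [{"translation": [0,0,0.08],"twist": [0,0,0]},{"translation": [0,0,0.2],"twist": [0,0,0]},{"translation": [-0.02,-0.1,0.3],"twist": [0,0,0]},{"translation": [-0.05,-0.2,0.4],"twist": [0,0,0]},{"translation": [-0.1,-0.32,0.4],"twist": [0,0,0]},{"translation": [-0.15,-0.45,0.4],"twist": [0,0,0]},{"translation": [-0.2,-0.58,0.4],"twist": [0,0,0]},{"translation": [-0.25,-0.72,0.4],"twist": [0,0,0]},{"translation": [-0.3,-0.86,0.4],"twist": [0,0,0]},{"translation": [-0.35,-1,0.4],"twist": [0,0,0]}]}}

```text
t: 14.15
ee_pos: [466.5, 13.1, 283.5]
orientation: [3.14, 0.098, -0.001]
ft_force: [-0.1, 0.9, 0.5]
width: 0.3
```

Emit:
{"fn": "send_rows", "kwargs": {"commands": [{"translation": [-0.04,-0.13,0],"twist": [0,0,0]},{"translation": [-0.08,-0.26,0],"twist": [0,0,0]},{"translation": [-0.12,-0.39,0],"twist": [0,0,0]},{"translation": [-0.16,-0.52,0],"twist": [0,0,0]},{"translation": [-0.2,-0.64,0],"twist": [0,0,0]},{"translation": [-0.25,-0.74,0],"twist": [0,0,0]},{"translation": [-0.3,-0.83,0],"twist": [0,0,0]},{"translation": [-0.34,-0.91,0],"twist": [0,0,0]},{"translation": [-0.37,-0.96,0],"twist": [0,0,0]},{"translation": [-0.38,-1,0],"twist": [0,0,0]}]}}

```text
t: 15.15
ee_pos: [428.8, -86.0, 283.7]
orientation: [-3.14, -0.098, 0.0]
ft_force: [-0.2, 0.2, -0.3]
width: 0.6
```

Emit:
{"fn": "send_rows", "kwargs": {"commands": [{"translation": [0,-0.08,0],"twist": [0,0,0]},{"translation": [0,-0.16,-0.05],"twist": [0,0,0]},{"translation": [0,-0.22,-0.14],"twist": [0,0,0]},{"translation": [0,-0.24,-0.24],"twist": [0,0,0]},{"translation": [0,-0.24,-0.34],"twist": [0,0,0]},{"translation": [0,-0.24,-0.44],"twist": [0,0,0]},{"translation": [0,-0.24,-0.54],"twist": [0,0,0]},{"translation": [0,-0.24,-0.63],"twist": [0,0,0]},{"translation": [0,-0.24,-0.7],"twist": [0,0,0]},{"translation": [0,-0.24,-0.74],"twist": [0,0,0]}]}}

```text
t: 16.15
ee_pos: [429.0, -109.5, 208.9]
orientation: [-3.14, -0.099, 0.001]
ft_force: [-0.4, -0.5, -0.9]
width: 0.4
```

Emit:
{"fn": "send_rows", "kwargs": {"commands": [{"translation": [0.05,0.003,0],"twist": [0,0,0]},{"translation": [0.1,0.006,0],"twist": [0,0,0]},{"translation": [0.15,0.009,0],"twist": [0,0,0]},{"translation": [0.2,0.012,0],"twist": [0,0,0]},{"translation": [0.25,0.016,0],"twist": [0,0,0]},{"translation": [0.3,0.019,0],"twist": [0,0,0]},{"translation": [0.35,0.022,0],"twist": [0,0,0]},{"translation": [0.39,0.024,0],"twist": [0,0,0]},{"translation": [0.43,0.027,0],"twist": [0,0,0]},{"translation": [0.46,0.029,0],"twist": [0,0,0]}]}}

```text
t: 17.15
ee_pos: [475.5, -106.8, 209.7]
orientation: [3.14, 0.098, 0.0]
ft_force: [-2.8, -0.3, 1.6]
width: 0.8
```

Emit:
{"fn": "send_rows", "kwargs": {"commands": [{"translation": [0.005,0,0],"twist": [0,0,0]},{"translation": [0.01,0.001,0],"twist": [0,0,0]},{"translation": [0.015,0.001,0],"twist": [0,0,0]},{"translation": [0.02,0.001,0],"twist": [0,0,0]},{"translation": [0.025,0.002,0],"twist": [0,0,0]},{"translation": [0.03,0.002,0],"twist": [0,0,0]},{"translation": [0.035,0.002,0],"twist": [0,0,0]},{"translation": [0.04,0.003,0],"twist": [0,0,0]},{"translation": [0.04,0.003,0],"twist": [0,0,0]},{"translation": [0.04,0.003,0],"twist": [0,0,0]}]}}

```text
t: 18.15
ee_pos: [479.3, -106.5, 209.7]
orientation: [3.14, 0.099, 0.001]
ft_force: [-2.0, -1.1, 0.5]
width: 0.4
```

Emit:
{"fn": "send_rows", "kwargs": {"commands": [{"translation": [0.004,0,0],"twist": [0,0,0]},{"translation": [0.008,0,0],"twist": [0,0,0]},{"translation": [0.012,0.001,0],"twist": [0,0,0]},{"translation": [0.016,0.001,0],"twist": [0,0,0]},{"translation": [0.02,0.001,0],"twist": [0,0,0]},{"translation": [0.022,0.001,0],"twist": [0,0,0]},{"translation": [0.024,0.001,0],"twist": [0,0,0]},{"translation": [0.026,0.002,0],"twist": [0,0,0]},{"translation": [0.028,0.002,0],"twist": [0,0,0]},{"translation": [0.028,0.002,0],"twist": [0,0,0]}]}}

```text
t: 19.15
ee_pos: [481.6, -106.3, 209.6]
orientation: [-3.14, -0.099, 0.001]
ft_force: [-4.6, -2.4, 2.9]
width: 0.8
```

Emit:
{"fn": "send_rows", "kwargs": {"commands": [{"translation": [0.002,0,0],"twist": [0,0,0]},{"translation": [0.004,0,0],"twist": [0,0,0]},{"translation": [0.006,0,0],"twist": [0,0,0]},{"translation": [0.008,0,0],"twist": [0,0,0]},{"translation": [0.01,0,0],"twist": [0,0,0]},{"translation": [0.01,0,0],"twist": [0,0,0]},{"translation": [0.01,0,0],"twist": [0,0,0]},{"translation": [0.01,0,0],"twist": [0,0,0]},{"translation": [0.01,0,0],"twist": [0,0,0]},{"translation": [0.01,0,0],"twist": [0,0,0]}]}}

```text
t: 20.15
ee_pos: [481.9, -106.3, 209.6]
orientation: [-3.14, -0.099, 0.004]
ft_force: [-7.2, -2.2, 6.8]
width: 0.3
```

Emit:
{"fn": "send_rows", "kwargs": {"commands": [{"translation": [0.002,0,0],"twist": [0,0,0]},{"translation": [0.004,0,0],"twist": [0,0,0]},{"translation": [0.006,0,0],"twist": [0,0,0]},{"translation": [0.008,0,0],"twist": [0,0,0]},{"translation": [0.01,0,0],"twist": [0,0,0]},{"translation": [0.01,0,0],"twist": [0,0,0]},{"translation": [0.01,0,0],"twist": [0,0,0]},{"translation": [0.01,0,0],"twist": [0,0,0]},{"translation": [0.01,0,0],"twist": [0,0,0]},{"translation": [0.01,0,0],"twist": [0,0,0]}]}}

```text
t: 21.15
ee_pos: [482.3, -106.3, 209.5]
orientation: [-3.139, -0.099, 0.007]
ft_force: [-10.2, -3.3, 7.6]
width: 0.5
```

Emit:
{"fn": "send_rows", "kwargs": {"commands": [{"translation": [-0.05,-0.003,0],"twist": [0,0,0]},{"translation": [-0.12,-0.008,0],"twist": [0,0,0]},{"translation": [-0.2,-0.013,0],"twist": [0,0,0]},{"translation": [-0.194,-0.11,0],"twist": [0,0,0]},{"translation": [-0.186,-0.23,0],"twist": [0,0,0]},{"translation": [-0.178,-0.36,0],"twist": [0,0,0]},{"translation": [-0.17,-0.5,0],"twist": [0,0,0]},{"translation": [-0.16,-0.65,0],"twist": [0,0,0]},{"translation": [-0.15,-0.78,0],"twist": [0,0,0]},{"translation": [-0.146,-0.87,0],"twist": [0,0,0]}]}}

```text
t: 22.15
ee_pos: [469.5, -194.9, 209.7]
orientation: [3.14, 0.097, 0.001]
ft_force: [-0.1, 0.3, 1.0]
width: 0.9
```

Emit:
{"fn": "send_rows", "kwargs": {"commands": [{"translation": [0.06,0.004,0],"twist": [0,0,0]},{"translation": [0.14,0.009,0],"twist": [0,0,0]},{"translation": [0.22,0.014,0],"twist": [0,0,0]},{"translation": [0.3,0.019,0],"twist": [0,0,0]},{"translation": [0.38,0.024,0],"twist": [0,0,0]},{"translation": [0.46,0.029,0],"twist": [0,0,0]},{"translation": [0.53,0.033,0],"twist": [0,0,0]},{"translation": [0.59,0.037,0],"twist": [0,0,0]},{"translation": [0.63,0.039,0],"twist": [0,0,0]},{"translation": [0.64,0.04,0],"twist": [0,0,0]}]}}

```text
t: 23.15
ee_pos: [533.7, -189.2, 209.7]
orientation: [3.14, 0.099, 0.0]
ft_force: [0.0, 0.4, -0.2]
width: 0.5
```

```bash
python3 - <<'E'
from h import *
s=snap('top','t3.png');o=ctrl.get_obs();print(o['ft_force'],o['ee_pos'])
cv2.imwrite('pics/c3.png',cv2.resize(s['img'][190:330,200:450,::-1],None,fx=3.2,fy=3.2,interpolation=cv2.INTER_CUBIC))
E
```

```text
[-0.10566879 -1.11551206 -0.05037496] [ 533.56609794 -189.26106538  209.63869239]
```

View pics/c3.png

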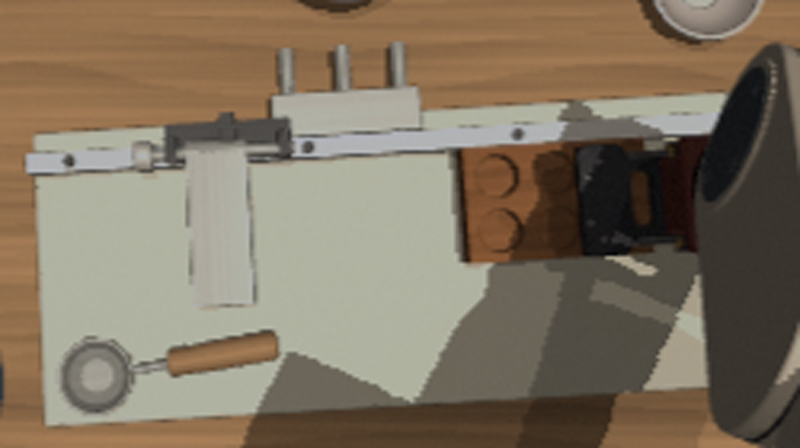

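c3 shows the flag fully down, with its right edge running (247,155)–(255,303). The mould is flush with the fence, its leading edge from (460,152) to (468,262).

```bash
python3 - <<'E'
from h import *
import pickle
d=pickle.load(open('d0.pkl','rb'))['top']
fl=np.array([547.,243.4]);X=np.array([.99806,.0623]);Y=np.array([-.0623,.99806])
for p,z in(((247,158),62),((255,303),62),((460,152),52),((469,262),52),((490,262),52),((575,256),52)):
    q=ray(d,*full(*p),z)[:2]-fl;print(p,q@X,q@Y)
q=np.array([533.7,-189.2])-fl;print('tcp',q@X,q@Y)
E
```

```text
(247, 158) 0.48070433257747763 -147.16384514137388
(255, 303) -93.10525916737019 -147.1120611716264
(460, 152) -3.2935825380862154 -287.3544378344397
(469, 262) -75.25634240099684 -287.94028231715174
(490, 262) -76.04441439633895 -301.61334604689705
(575, 256) -75.36402301286576 -357.22975363522033
tcp -40.22517799999996 -430.932166
```

Emit:
{"fn": "send_rows", "kwargs": {"commands": [{"translation": [-0.003,0.05,0],"twist": [0,0,0]},{"translation": [-0.006,0.1,0],"twist": [0,0,0]},{"translation": [-0.009,0.16,0],"twist": [0,0,0]},{"translation": [-0.013,0.25,0],"twist": [0,0,0]},{"translation": [-0.018,0.35,0],"twist": [0,0,0]},{"translation": [-0.024,0.45,0],"twist": [0,0,0]},{"translation": [-0.029,0.55,0],"twist": [0,0,0]},{"translation": [-0.034,0.65,0],"twist": [0,0,0]},{"translation": [-0.04,0.75,0],"twist": [0,0,0]},{"translation": [-0.045,0.85,0],"twist": [0,0,0]}]}}

```text
t: 24.2
ee_pos: [528.6, -103.4, 209.6]
orientation: [-3.14, -0.099, 0.001]
ft_force: [-3.2, -3.4, 0.9]
width: 0.7
```

Emit:
{"fn": "send_rows", "kwargs": {"commands": [{"translation": [-0.004,0.08,0],"twist": [0,0,0]},{"translation": [-0.008,0.16,0],"twist": [0,0,0]},{"translation": [-0.013,0.24,0],"twist": [0,0,0]},{"translation": [-0.017,0.32,0],"twist": [0,0,0]},{"translation": [-0.02,0.38,0],"twist": [0,0,0]},{"translation": [-0.023,0.43,0],"twist": [0,0,0]},{"translation": [-0.025,0.47,0],"twist": [0,0,0]},{"translation": [-0.027,0.51,0],"twist": [0,0,0]},{"translation": [-0.029,0.54,0],"twist": [0,0,0]},{"translation": [-0.029,0.55,0],"twist": [0,0,0]}]}}

```text
t: 25.2
ee_pos: [526.0, -49.0, 209.7]
orientation: [-3.14, -0.099, -0.0]
ft_force: [-2.3, -3.4, -0.6]
width: 0.6
```

Emit:
{"fn": "send_rows", "kwargs": {"commands": [{"translation": [0,0.01,0],"twist": [0,0,0]},{"translation": [-0.001,0.02,0],"twist": [0,0,0]},{"translation": [-0.001,0.03,0],"twist": [0,0,0]},{"translation": [-0.002,0.04,0],"twist": [0,0,0]},{"translation": [-0.002,0.045,0],"twist": [0,0,0]},{"translation": [-0.003,0.05,0],"twist": [0,0,0]},{"translation": [-0.003,0.055,0],"twist": [0,0,0]},{"translation": [-0.003,0.06,0],"twist": [0,0,0]},{"translation": [-0.003,0.06,0],"twist": [0,0,0]},{"translation": [-0.003,0.06,0],"twist": [0,0,0]}]}}

```text
t: 26.2
ee_pos: [525.7, -43.2, 209.7]
orientation: [-3.14, -0.099, -0.001]
ft_force: [-1.4, -1.0, -0.2]
width: 0.6
```

Emit:
{"fn": "send_rows", "kwargs": {"commands": [{"translation": [0,0.003,0],"twist": [0,0,0]},{"translation": [0,0.006,0],"twist": [0,0,0]},{"translation": [0,0.009,0],"twist": [0,0,0]},{"translation": [-0.001,0.012,0],"twist": [0,0,0]},{"translation": [-0.001,0.015,0],"twist": [0,0,0]},{"translation": [-0.001,0.018,0],"twist": [0,0,0]},{"translation": [-0.001,0.02,0],"twist": [0,0,0]},{"translation": [-0.001,0.02,0],"twist": [0,0,0]},{"translation": [-0.001,0.02,0],"twist": [0,0,0]},{"translation": [-0.001,0.02,0],"twist": [0,0,0]}]}}

```text
t: 27.2
ee_pos: [525.6, -41.2, 209.7]
orientation: [-3.14, -0.099, -0.0]
ft_force: [-0.2, -0.5, -0.2]
width: 0.2
```

Emit:
{"fn": "send_rows", "kwargs": {"commands": [{"translation": [0,0.003,0],"twist": [0,0,0]},{"translation": [0,0.006,0],"twist": [0,0,0]},{"translation": [0,0.009,0],"twist": [0,0,0]},{"translation": [-0.001,0.012,0],"twist": [0,0,0]},{"translation": [-0.001,0.015,0],"twist": [0,0,0]},{"translation": [-0.001,0.018,0],"twist": [0,0,0]},{"translation": [-0.001,0.02,0],"twist": [0,0,0]},{"translation": [-0.001,0.02,0],"twist": [0,0,0]},{"translation": [-0.001,0.02,0],"twist": [0,0,0]},{"translation": [-0.001,0.02,0],"twist": [0,0,0]}]}}

```text
t: 28.2
ee_pos: [525.4, -39.2, 209.7]
orientation: [-3.14, -0.099, -0.0]
ft_force: [1.2, -2.3, 0.1]
width: 0.7
```

Emit:
{"fn": "send_rows", "kwargs": {"commands": [{"translation": [0,0.003,0],"twist": [0,0,0]},{"translation": [0,0.006,0],"twist": [0,0,0]},{"translation": [0,0.009,0],"twist": [0,0,0]},{"translation": [-0.001,0.012,0],"twist": [0,0,0]},{"translation": [-0.001,0.014,0],"twist": [0,0,0]},{"translation": [-0.001,0.016,0],"twist": [0,0,0]},{"translation": [-0.001,0.018,0],"twist": [0,0,0]},{"translation": [-0.001,0.018,0],"twist": [0,0,0]},{"translation": [-0.001,0.018,0],"twist": [0,0,0]},{"translation": [-0.001,0.018,0],"twist": [0,0,0]}]}}

```text
t: 29.2
ee_pos: [525.3, -37.5, 209.7]
orientation: [-3.14, -0.099, -0.0]
ft_force: [-0.1, -2.3, 0.6]
width: 0.3
```

Emit:
{"fn": "send_rows", "kwargs": {"commands": [{"translation": [0,0.003,0],"twist": [0,0,0]},{"translation": [0,0.006,0],"twist": [0,0,0]},{"translation": [0,0.009,0],"twist": [0,0,0]},{"translation": [-0.001,0.012,0],"twist": [0,0,0]},{"translation": [-0.001,0.014,0],"twist": [0,0,0]},{"translation": [-0.001,0.016,0],"twist": [0,0,0]},{"translation": [-0.001,0.018,0],"twist": [0,0,0]},{"translation": [-0.001,0.018,0],"twist": [0,0,0]},{"translation": [-0.001,0.018,0],"twist": [0,0,0]},{"translation": [-0.001,0.018,0],"twist": [0,0,0]}]}}

```text
t: 30.2
ee_pos: [525.2, -35.7, 209.7]
orientation: [-3.14, -0.099, -0.0]
ft_force: [0.1, -2.3, 1.7]
width: 0.4
```

Emit:
{"fn": "send_rows", "kwargs": {"commands": [{"translation": [0,0.003,0],"twist": [0,0,0]},{"translation": [0,0.006,0],"twist": [0,0,0]},{"translation": [0,0.009,0],"twist": [0,0,0]},{"translation": [-0.001,0.012,0],"twist": [0,0,0]},{"translation": [-0.001,0.014,0],"twist": [0,0,0]},{"translation": [-0.001,0.016,0],"twist": [0,0,0]},{"translation": [-0.001,0.018,0],"twist": [0,0,0]},{"translation": [-0.001,0.018,0],"twist": [0,0,0]},{"translation": [-0.001,0.018,0],"twist": [0,0,0]},{"translation": [-0.001,0.018,0],"twist": [0,0,0]}]}}

```text
t: 31.2
ee_pos: [525.1, -33.8, 209.7]
orientation: [-3.14, -0.099, -0.0]
ft_force: [-0.1, -1.5, 2.0]
width: 0.6
```

```bash
python3 - <<'E'
from h import *
s=snap('top','t4.png')
cv2.imwrite('pics/c4.png',cv2.resize(s['img'][200:300,240:390,::-1],None,fx=5.3,fy=5.3,interpolation=cv2.INTER_CUBIC))
E
```

```text
(no output)
```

View pics/c4.png

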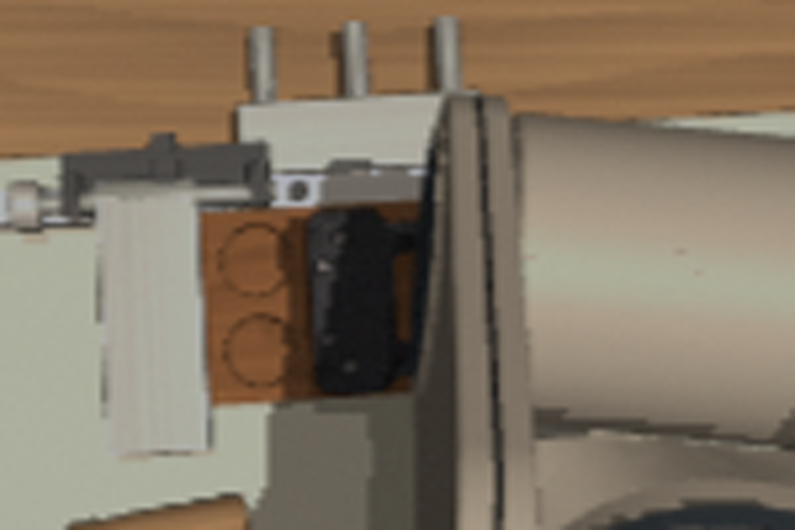

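c4 shows the mould's end at x≈205, almost touching the flag's edge at x≈203, and the mould is flush with the fence. I'll keep feeling forward slowly.

Emit:
{"fn": "send_rows", "kwargs": {"commands": [{"translation": [0,0.002,0],"twist": [0,0,0]},{"translation": [0,0.004,0],"twist": [0,0,0]},{"translation": [0,0.006,0],"twist": [0,0,0]},{"translation": [0,0.008,0],"twist": [0,0,0]},{"translation": [-0.001,0.01,0],"twist": [0,0,0]},{"translation": [-0.001,0.012,0],"twist": [0,0,0]},{"translation": [-0.001,0.014,0],"twist": [0,0,0]},{"translation": [-0.001,0.014,0],"twist": [0,0,0]},{"translation": [-0.001,0.014,0],"twist": [0,0,0]},{"translation": [-0.001,0.014,0],"twist": [0,0,0]}]}}

```text
t: 32.25
ee_pos: [525.0, -33.1, 209.7]
orientation: [3.139, 0.099, 0.0]
ft_force: [-0.4, -8.4, 2.6]
width: 0.2
```

Emit:
{"fn": "send_rows", "kwargs": {"commands": [{"translation": [0,0.001,0],"twist": [0,0,0]},{"translation": [0,0.002,0],"twist": [0,0,0]},{"translation": [0,0.003,0],"twist": [0,0,0]},{"translation": [0,0.004,0],"twist": [0,0,0]},{"translation": [0,0.005,0],"twist": [0,0,0]},{"translation": [0,0.005,0],"twist": [0,0,0]},{"translation": [0,0.005,0],"twist": [0,0,0]},{"translation": [0,0.005,0],"twist": [0,0,0]},{"translation": [0,0.005,0],"twist": [0,0,0]},{"translation": [0,0.005,0],"twist": [0,0,0]}]}}

```text
t: 33.25
ee_pos: [525.0, -32.9, 209.7]
orientation: [3.139, 0.099, -0.0]
ft_force: [-0.0, -12.0, 2.7]
width: 0.1
```

Emit:
{"fn": "send_rows", "kwargs": {"commands": [{"translation": [0,0,0],"twist": [0,0,0]},{"translation": [0,0,0],"twist": [0,0,0]},{"translation": [0,0,0],"twist": [0,0,0]},{"translation": [0,0,0],"twist": [0,0,0]},{"translation": [0,0,0],"twist": [0,0,0]},{"translation": [0,0,0],"twist": [0,0,0]},{"translation": [0,0,0],"twist": [0,0,0]},{"translation": [0,0,0],"twist": [0,0,0]},{"translation": [0,0,0],"twist": [0,0,0]},{"translation": [0,0,0],"twist": [0,0,0]}]}}

```text
t: 34.25
ee_pos: [525.0, -32.9, 209.7]
orientation: [3.139, 0.099, 0.0]
ft_force: [-0.6, -11.4, 2.4]
width: 0.3
```

Emit:
{"fn": "send_rows", "kwargs": {"commands": [{"translation": [0,0,0],"twist": [0,0,0]},{"translation": [0,0,0],"twist": [0,0,0]},{"translation": [0,0,0],"twist": [0,0,0]},{"translation": [0,0,0],"twist": [0,0,0]},{"translation": [0.0,-0.01,0],"twist": [0,0,0]},{"translation": [0.001,-0.025,0],"twist": [0,0,0]},{"translation": [0.004,-0.07,0],"twist": [0,0,0]},{"translation": [0.01,-0.15,0],"twist": [0,0,0]},{"translation": [0.015,-0.24,0],"twist": [0,0,0]},{"translation": [0.019,-0.3,0],"twist": [0,0,0]}]}}

```text
t: 35.25
ee_pos: [527.0, -62.9, 209.6]
orientation: [-3.14, -0.098, -0.0]
ft_force: [-0.1, -0.5, 0.6]
width: 0.3
```

Now I'll raise the arm and move it back out of view, then check.

Emit:
{"fn": "send_rows", "kwargs": {"commands": [{"translation": [0,0,0.1],"twist": [0,0,0]},{"translation": [0,0,0.25],"twist": [0,0,0]},{"translation": [0,-0.05,0.4],"twist": [0,0,0]},{"translation": [0,-0.15,0.55],"twist": [0,0,0]},{"translation": [0,-0.3,0.7],"twist": [0,0,0]},{"translation": [0,-0.45,0.8],"twist": [0,0,0]},{"translation": [0,-0.6,0.9],"twist": [0,0,0]},{"translation": [0,-0.75,1],"twist": [0,0,0]},{"translation": [0,-0.9,1],"twist": [0,0,0]},{"translation": [0,-1,1],"twist": [0,0,0]}]}}

```text
t: 36.25
ee_pos: [526.8, -163.4, 309.7]
orientation: [3.14, 0.097, 0.0]
ft_force: [-0.7, 1.3, -0.6]
width: 0.5
```

Emit:
{"fn": "send_rows", "kwargs": {"commands": [{"translation": [-0.05,-0.1,0],"twist": [0,0,0]},{"translation": [-0.1,-0.2,0],"twist": [0,0,0]},{"translation": [-0.15,-0.3,0],"twist": [0,0,0]},{"translation": [-0.2,-0.4,0],"twist": [0,0,0]},{"translation": [-0.25,-0.5,0],"twist": [0,0,0]},{"translation": [-0.3,-0.6,0],"twist": [0,0,0]},{"translation": [-0.35,-0.7,0],"twist": [0,0,0]},{"translation": [-0.4,-0.8,0],"twist": [0,0,0]},{"translation": [-0.45,-0.9,0],"twist": [0,0,0]},{"translation": [-0.5,-1,0],"twist": [0,0,0]}]}}

```text
t: 37.25
ee_pos: [476.5, -262.8, 309.7]
orientation: [3.14, 0.099, 0.0]
ft_force: [0.3, 0.2, 0.7]
width: 0.7
```

```bash
python3 - <<'E'
from h import *
s=snap('top','t5.png');snap('side','s5.png')
cv2.imwrite('pics/c5.png',cv2.resize(s['img'][200:300,240:390,::-1],None,fx=5.3,fy=5.3,interpolation=cv2.INTER_CUBIC))
E
```

```text
(no output)
```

View pics/c5.png

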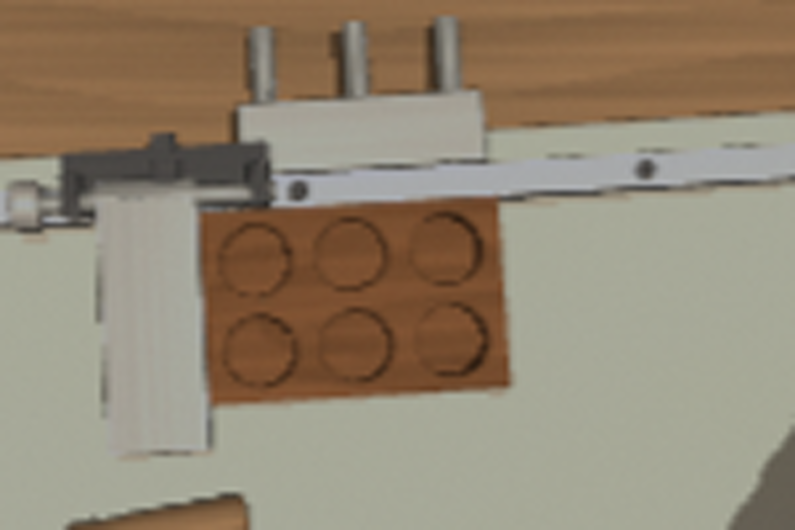

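View pics/s5.png

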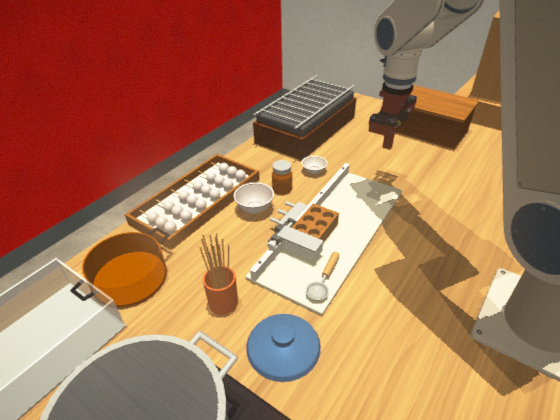

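c5 shows the mould seated against the flag (x≈203) and the fence, with its near edge from (213,404) to (510,384). s5 shows the bystanders where they were. A quick numeric check before handing in:

```bash
python3 - <<'E'
from h import *
import pickle
d=pickle.load(open('d0.pkl','rb'))['top']
fl=np.array([547.,243.4]);X=np.array([.99806,.0623]);Y=np.array([-.0623,.99806])
for p in((213,404),(510,384),(498,198)):
    q=ray(d,p[0]/5.3+240-.4,p[1]/5.3+200-.4,52)[:2]-fl;print(p,q@X,q@Y)
a=cv2.imread('pics/top0.png').astype(int);b=cv2.imread('pics/t5.png').astype(int)
D=abs(a-b).max(2)>60
for n,(u,v) in dict(jar=(362,170),bowl=(307,166),sk=(165,232),lid=(167,311),spoon=(250,304),dish=(421,185)).items():
    print(n,D[v-25:v+25,u-28:u+28].mean().round(4))
E
```

```text
(213, 404) -76.14531203027794 -148.75871908000494
(510, 384) -75.0848947857367 -266.2007286418166
(498, 198) -1.6648210683781504 -266.6750037016205
jar 0.0
bowl 0.0
sk 0.0
lid 0.0
spoon 0.0
dish 0.0
```

```bash
python3 -c "
from workcell import ctrl
print(ctrl.close_job())"
```

```text
the job is handed in; nothing more can be done
None
```

The stop is folded down, the mould is seated against both the fence and the stop, and I've handed the job in at about t = 37 s. No verdict was reported.

- **Stop:** I folded it with closed fingertips. It met firm resistance at about 62 mm above the table, the expected end of travel, with about 5 N of push.
- **Mould:** I pushed it square to the fence with about 10 N, then along the fence to the stop. I held it there for over a second with 11–12 N at the wrist. I estimate 9–12 N of that reached the stop, as sliding took about 2–3 N. Then I let go.

**Last checks, from the top picture (good to about 2 mm):**

| Check | Measured | Needed |
|---|---|---|
| Mould centre from the fence | about 37.6 mm | 35.5–40.5 mm |
| Angle to the fence | about 0.009 rad | under 0.035 rad |
| Mould end against the stop | within about 1 mm | within 2.5 mm |

The picture shows no change around any of the six bystanders.

**Disagreement:** the mould met the stop about 5 mm further on (by tool position) than I had worked out. I put this down to a finger thickness I had assumed. Contact was clear both by feel and in the picture.

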